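Vent the vacuum chamber and hold its stuck lid just open

ROBOT

A 6-joint arm with a two-finger parallel gripper is mounted at the origin on the work surface. World frame = base frame: x ahead of the robot, y to its left, z up, the work surface at z = 0. Lengths are in m, angles in rad, forces in N, time in s.
With the tool pointing down it reaches from about 0.35 to 0.775 m from the base axis. Payload 5.5 kg.
Tool frame: the origin (TCP) lies between the finger pads; the fingertips stand 11 mm ahead of it and the grasp point (between the pads) lies 8 mm behind it (tips_ahead is the distance from the TCP to the fingertips, in m); z points along the fingers, y is the line along which they close (so a half turn about z gives the same grasp; the last joint's range is limited). The gripper opens to 85 mm and grips with 20 to 120 N. Pads are 22 mm wide; open, the fingers measure 114 mm over their backs; the gripper's body (76 mm by 85 mm) begins 54 mm behind the grasp point. The pads swing forward as they close: fully open they stand 13 mm farther back than shut.
Start: joints at [-1.376, 0.313, 0.046, 1.304, 0, 1.431], TCP at [0.189, -0.543, 0.242] pointing down, gripper open.
Joint ranges: [-2.76, 2.76], [-0.86, 1.69], [-1.03, 1.26], [-2.2, 2.34], [-1.47, 1.5], [-3.14, 3.14]. Speed limits (rad/s): [2.57, 2.57, 3.14, 3.14, 3.14, 3.14].

INTERFACE

Orientations are given as a unit quaternion [w, x, y, z].
In Python, from workcell import * gives the robot as it stands. The module is installed in compiled form; this text tells all that it offers.
- The arm moves only by the tool jog_arm, never from a script. Its argument "moves" is a list of rows, each an object with "fingers": the closure, from 0 (fully open) to 1 (shut); "slide": the shift along the tool's x, y, z in mm, a list of three; "angular": the turn, a rotation vector about the tool's x, y, z in degrees, a list of three. A call has 1 to 10 rows; each row is the pose to reach, as a shift and turn from the pose commanded when the call began, along the tool's axes at that moment; what a row does not reach only later rows make up. A row lasts 1/12 s, in which the tool goes at most 41.7 mm and 7.16 degrees, less where a joint would pass 70% of its speed; a pose out of reach is approached as far as the arm can. A call with a gripper value outside its range is refused whole. The fingers move at their own pace and stop on an object; "squeeze" is the grip in N (left out, the last holds). Time passes only in rows, so rows that repeat a pose let the fingers close. It gives the time, the measured TCP pose, the force, the opening and the grip force at its end, in the units of the state.
- get_state(): the state, without advancing time (a new reading comes with each control period).
- read_camera(name): name is "scene" or "side" or "wrist"; returns a dict with "color" (480x640x3 uint8, red, green, blue), "fovy" (degrees; the focal length in pixels is half the picture's height over the tangent of half this angle, whatever the lens; pixels are square), "cx", "cy" (the principal point, pixels), "world_from_camera" (4x4, takes a point from camera to world coordinates); the wrist camera has in their place "tool_from_camera" (4x4, takes a point from camera to tool coordinates, whose origin is the TCP and whose axes are the flange's). Camera axes: x right, y down, z forward; pixel columns grow to the right and rows downward; lengths in m; the calibration is good to about 2 mm. A picture is of the moment at which its call begins: read the wrist's pose just before it. There is no depth.
- hand_in(): hands the job in; it is judged then, once.
Trained networks look in a picture, given as the dict that the camera call returned (one of the last four; its "shot" number tells which), for a name from the list of things; names that differ only in an ending like _2 or _b are one class to them, and where a whole thing is asked for, a point or a joint stands for the part that bears it (a point fixed in the world has none). Each returns a list of dicts, best first, with "p" (0 to 1); they miss things now and then, are a little off and sometimes report something else, mostly with a low value. They report only what shows in the picture. A call takes as long as a camera call. They do not tell look-alikes from the thing itself.
- look_for(target, picture): "point" ([column, row] in pixels, amid what is visible of it).
- tip_of(target, picture): "point" ([column, row] in pixels: a listed point, or the origin of a listed thing).
The state is a dict: "clock": time; "joint_pos": joint angles; "qvel": joint speeds; "tau": joint torques, N m; "tcp_pos": TCP position; "orientation": TCP orientation; "wrist_force": force on the tool from outside, world axes, zero at the start; "ft_torque": the same for the moment, N m; "finger_gap": finger opening in m; "grip_force": force on a finger pad.
Only numpy, scipy, OpenCV 4.12 (cv2) and the standard library are available. Lean on these libraries where they do the work, as an engineer would, in place of code of your own. Each camera call takes 0.05 s, during which the arm holds its last target. There are 200 camera calls.

TASK

At the jeweller's bench, vent the vacuum chamber: twist the blue spring-return knob clockwise to its stop, then let go of it so that it springs back. Then take the clear lid by its red bar, pull up until it breaks free of the sticky rubber seal without jerking it high into the air, and finish while still holding it: level and still over the chamber, raised clear of it by about 2.5 cm. Leave everything else on the bench where it is.

Things in the scene. Friction and masses are not known exactly. Their poses are not given: they have to be found in the camera images.
- vent (a joint): Vent knob: blue bar-shaped knob on the valve block. Value in rad: 0 at rest, grows as it is turned CLOCKWISE seen from above, firm stop at 1.2. A spring (about 0.02 N m at rest, 0.12 N m at the stop) brings it back to 0 within a second when let go.
- vent_grip (a point): On the knob's vertical axis, at the height to grip it, 80 mm above the bench; turns with the knob, z up. The knob's upright bar is 42 mm long along this point's x, 14 mm thick along its y, and reaches from 22 mm below the point to 11 mm above it; below it is a round flange 44 mm across.
- valve: Grey valve block, 70 x 70 mm, 45 mm high, with a brass collar on top under the knob and a brass pipe at its far side (+x), fixed to the bench to the left or to the right of the chamber. Origin at its underside.
- chamber: Vacuum chamber: round aluminium pot, 190 mm across, rim 80 mm above the bench, fixed to the bench, with a small gauge on its far side; an orange rubber seal just inside the rim, a green mould with brass rings at the bottom. Origin at the centre of its underside, z up.
- chamber_mouth (a point): Centre of the chamber's mouth, at the height of its rim, 80 mm above the bench. The lid's underside rests on the rim.
- lid_bar (a point): Middle of the lid's red handle: level round bar, 12 mm thick, 84 mm long between two posts (70 mm free), along this point's y, over the middle of the lid. It is 45 mm above the lid's underside (125 mm above the bench when shut) and 35 mm above its upper face. z is the lid's axis, up.
- lid: Lid: loose clear disc, 184 mm across, 10 mm thick, 0.34 to 0.48 kg, with a plug under it (140 mm across, 10 mm deep) that the rubber seal grips. Origin at the centre of the disc's underside. It takes 13 to 20 N straight up at the bar to break it free; the plug leaves the seal once the lid has risen 4 mm, then only its weight remains. Let go, it drops.
- block: Bystander: steel dapping block, 66 x 66 x 45 mm, loose; it stands on the opposite side of the chamber from the valve. Origin at its underside.
- pliers: Bystander: pliers with yellow handles, 155 mm long and 62 mm wide, lying flat, 14 mm high; origin at the pivot, handles to its -x; on the left. Origin at its underside.
- file: Bystander: file with a wooden handle, 185 mm long, lying flat along its x axis, 18 mm high; in front of the chamber on the right. Origin at its underside.
- tape: Bystander: green roll of finger tape, 48 mm across, 25 mm high; in front of the chamber on the left. Origin at its underside.
- jar: Bystander: amber jar with a black cap, 52 mm across, 85 mm high; far right. Origin at its underside.
- hammer: Bystander: small hammer with a wooden handle, 260 mm long, head 75 mm wide, 26 mm high, lying along its x axis, head to +x; behind on the left. Origin at its underside.
- tray: Bystander: dark wooden tray with three compartments, 110 x 160 x 30 mm; behind on the right. Origin at its underside.
Things that resemble listed ones, but are neither listed nor needed, are in the scene too. What is shaped like the chamber but brown or pink is not meant.

How it is judged:
On the way, in this order (a step that is already met when the one before it is completed fails the run):
1. the vent knob is turned clockwise to its stop while the lid is shut (value of joint vent above 1.08 rad and z of lid_bar in the frame of chamber_mouth below 0.05 m), for 0.1 s.
2. the knob is let go and has sprung back, the lid still shut (value of joint vent below 0.1 rad and contact force between the fingers and vent below 0.1 N and z of lid_bar in the frame of chamber_mouth below 0.05 m), for 0.1 s.
3. the lid is broken free of its seal and held by the fingers (z of lid_bar in the frame of chamber_mouth above 0.055 m and contact force between the fingers and lid above 0.5 N), for 0.2 s.
At the end, for the whole second after the job is handed in: the fingers hold the lid still over the chamber, its middle within 40 mm of the chamber's, roughly level (within 0.25 rad), raised 12 to 42 mm, touching nothing of the chamber; the vent knob is back at rest (z of lid_bar in the frame of chamber_mouth between 0.057 and 0.087 m and horizontal distance between lid_bar and chamber_mouth below 0.04 m and angle between lid_bar's own z axis and vertical below 0.25 rad and linear speed of lid below 0.03 m/s and contact force between the fingers and lid above 0.5 N and contact force between lid and chamber below 0.2 N and value of joint vent below 0.1 rad); the arm keeps its last pose, push and grip.
It fails at once if the lid is jerked up by more than 100 mm (z of lid_bar in the frame of chamber_mouth above 0.145 m).
It fails at once if a bystander is moved by more than 30 mm (distance of any of block, pliers, file, tape, jar, hammer, tray from where it was at the start of the episode above 0.03 m).
It also fails if it takes over 54 s, if anything falls off the work surface, if the arm or the gripper's body presses on something with over 40 N, if the wrist force passes 120 N, or if a joint passes its speed limit or range.

## Working session

There is one attempt and no reset: what is moved stays moved. The work goes in short steps, Python scripts to look and compute and a tool call to move; the robot and the scene stay as the last step left them, time stands still between calls to the robot, and variables do not carry over. Pictures are saved under pics/ and viewed, at most 10 in all, crops included, and the job is handed in when it is done.

Besides the shell and the picture viewer there is one more tool, called after ">>>" by a JSON object that holds its "method" and its "body". jog_arm: Moves the arm, as the interface text tells. Its arguments: {"type":"object","properties":{"moves":{"type":"array","items":{"type":"object","properties":{"fingers":{"type":"number"},"slide":{"type":"array","items":{"type":"number"}},"angular":{"type":"array","items":{"type":"number"}}}}},"squeeze":{"type":"number"}},"required":["moves"]}

```bash
mkdir -p pics; cat > h.py <<'E'
from workcell import *
import numpy as np, cv2
def ray(pic,uv,T=None):
    T=np.array(pic["world_from_camera"]) if T is None else T
    f=240/np.tan(np.radians(pic["fovy"])/2)
    d=T[:3,:3]@np.array([(uv[0]-pic["cx"])/f,(uv[1]-pic["cy"])/f,1]);return T[:3,3],d
def atz(pic,uv,z,T=None):
    o,d=ray(pic,uv,T);return o+d*(z-o[2])/d[2]
def save(pic,n): cv2.imwrite("pics/"+n,np.ascontiguousarray(pic["color"][:,:,::-1]))
E
python3 - <<'E'
from h import *
np.set_printoptions(precision=3,suppress=True)
s=get_state();print(s["clock"],s["tcp_pos"],s["orientation"])
Z=dict(vent_grip=.08,valve=0,chamber_mouth=.08,chamber=0,lid_bar=.125,lid=.08)
for c in("scene","side"):
    p=read_camera(c);save(p,c+".png")
    for t,z in Z.items():
        for r in tip_of(t,p)[:3]: print(c,t,round(r["p"],2),np.round(r["point"]),atz(p,r["point"],z))
p=read_camera("wrist");save(p,"w.png");print(p["tool_from_camera"])
E
```

```text
0.0 [ 0.189 -0.543  0.241] [-0.001  0.986  0.167 -0.   ]
scene vent_grip 0.56 [199. 251.] [ 0.526 -0.289  0.08 ]
scene vent_grip 0.28 [208. 281.] [ 0.639 -0.234  0.08 ]
scene valve 0.92 [205. 280.] [ 0.531 -0.284  0.   ]
scene chamber_mouth 0.91 [206. 209.] [ 0.312 -0.337  0.08 ]
scene chamber_mouth 0.6 [411. 208.] [0.262 0.228 0.08 ]
scene chamber 0.88 [404. 234.] [0.269 0.215 0.   ]
scene chamber 0.79 [325. 300.] [0.582 0.016 0.   ]
scene chamber 0.59 [206. 234.] [ 0.319 -0.346  0.   ]
scene lid_bar 0.59 [325. 254.] [0.579 0.016 0.125]
scene lid 0.85 [323. 267.] [0.567 0.01  0.08 ]
side vent_grip 0.81 [386. 180.] [ 0.531 -0.286  0.08 ]
side valve 0.71 [381. 205.] [ 0.528 -0.279  0.   ]
side valve 0.54 [186. 435.] [0.432 0.433 0.   ]
side chamber_mouth 0.91 [339. 408.] [0.237 0.224 0.08 ]
side chamber 0.86 [337. 422.] [0.241 0.222 0.   ]
side chamber 0.55 [286. 262.] [0.578 0.013 0.   ]
side chamber 0.3 [379. 203.] [ 0.536 -0.281  0.   ]
side lid_bar 0.59 [282. 228.] [0.58  0.018 0.125]
[[ 0.    -0.965 -0.264  0.067]
 [ 1.     0.001 -0.001 -0.   ]
 [ 0.001 -0.264  0.965 -0.131]
 [ 0.     0.     0.     1.   ]]
```

View pics/scene.png

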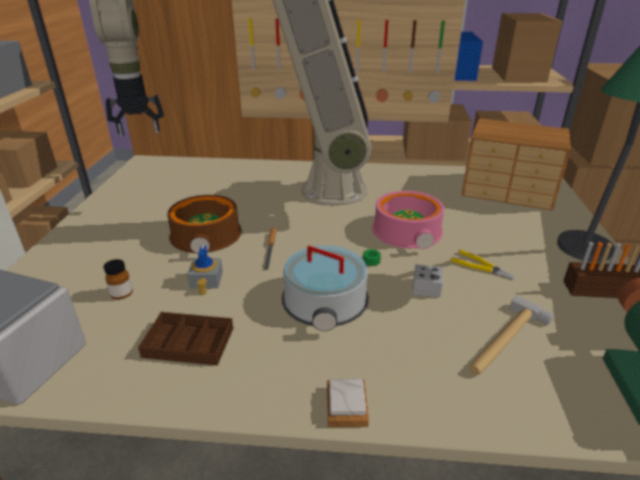

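View pics/side.png

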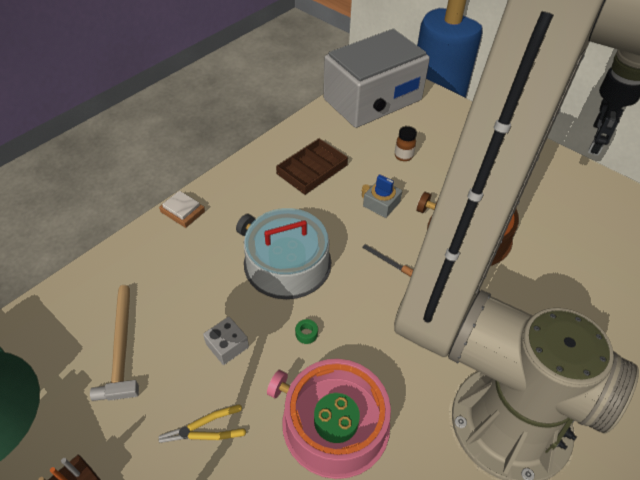

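The silver chamber with the red bar is at scene (325,285). The look-alikes are brown (205,222) and pink (408,218), and neither has a lid. The blue knob on the grey valve block is at scene (203,258) and side (384,186). I'll check both choices in one close crop.

```bash
python3 - <<'E'
from h import *
np.set_printoptions(precision=3,suppress=True)
a=cv2.imread("pics/side.png");b=cv2.imread("pics/scene.png")
L=cv2.resize(a[160:280,230:420],None,fx=4,fy=4,interpolation=cv2.INTER_CUBIC)
cv2.imwrite("pics/crop.png",L)
s=get_state()
from scipy.spatial.transform import Rotation as R
Rt=R.from_quat(np.r_[s["orientation"][1:],s["orientation"][0]]).as_matrix()
p=read_camera("side")
for t in [(0.53,-0.286,.24)]: print("tool delta mm",1000*Rt.T@(np.array(t)-s["tcp_pos"]))
q=read_camera("scene")
for n,im in(("side",p),("scene",q)):
    hsv=cv2.cvtColor(im["color"],cv2.COLOR_RGB2HSV)
    m=cv2.inRange(hsv,(105,150,60),(125,255,255))
    c=cv2.connectedComponentsWithStats(m);print(n,[x for x in c[2][1:].tolist() if x[4]>20])
    m=cv2.inRange(hsv,(0,190,110),(5,255,255))|cv2.inRange(hsv,(174,190,110),(180,255,255))
    c=cv2.connectedComponentsWithStats(m);print(n,'red',[x for x in c[2][1:].tolist() if x[4]>20])
E
```

```text
tool delta mm [ 406.634 -130.794    2.326]
side [[418, 9, 63, 87, 3482], [394, 78, 26, 20, 241], [376, 175, 16, 21, 248]]
side red [[265, 221, 41, 24, 202]]
scene [[456, 32, 26, 48, 932], [196, 248, 16, 19, 185]]
scene red [[276, 20, 3, 24, 40], [385, 22, 3, 24, 28], [308, 247, 35, 25, 122]]
```

View pics/crop.png

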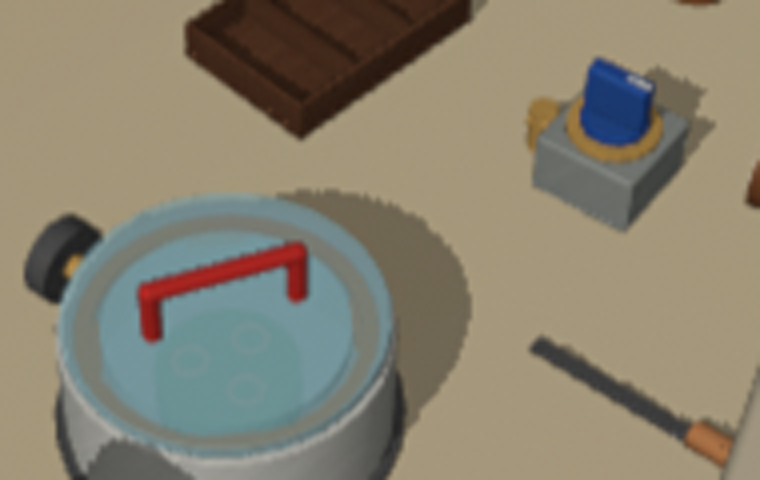

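The crop shows the knob's upright blue bar at about side (385,185), and the red bar running from about side (267,232) to (304,222) over the clear lid on the silver pot. Moving above the knob to look from close.

>>> {"method": "jog_arm", "body": {"moves": [{"slide": [40, -13, 0], "fingers": 0}, {"slide": [80, -26, 0]}, {"slide": [120, -39, 0]}, {"slide": [160, -52, 0]}, {"slide": [200, -65, 0]}, {"slide": [240, -78, 0]}, {"slide": [280, -91, 0]}, {"slide": [320, -104, 0]}, {"slide": [360, -117, 0]}, {"slide": [400, -130, 0]}]}}

```text
schema error: expected keys fingers, slide, angular
```

>>> {"method": "jog_arm", "body": {"moves": [{"slide": [7, -1, 0], "fingers": 0}, {"slide": [7, -1, 0]}, {"slide": [7, -1, 0]}]}}

```text
schema error: expected keys fingers, slide, angular
```

```bash
cat >> h.py <<'E'
from scipy.spatial.transform import Rotation as R
np.set_printoptions(precision=4,suppress=True)
def tool():
    s=get_state();T=np.eye(4);o=s["orientation"]
    T[:3,:3]=R.from_quat([o[1],o[2],o[3],o[0]]).as_matrix();T[:3,3]=s["tcp_pos"];return T,s
def wrist():
    T,s=tool();p=read_camera("wrist");return p,T@np.array(p["tool_from_camera"]),T,s
E
python3 - <<'E'
from h import *
p,C,T,s=wrist();save(p,"w1.png")
print(s["clock"],T,s["joint_pos"],s["wrist_force"])
for r in tip_of("vent_grip",p)[:2]: print(r,atz(p,r["point"],.08,C))
m=cv2.inRange(cv2.cvtColor(p["color"],cv2.COLOR_RGB2HSV),(105,150,60),(125,255,255))
n,l,st,ce=cv2.connectedComponentsWithStats(m);print(st[1:][st[1:,4]>50],ce)
E
```

```text
0.85 [[ 0.9445  0.3286  0.      0.1889]
 [ 0.3286 -0.9445 -0.0001 -0.5431]
 [-0.      0.0001 -1.      0.2423]
 [ 0.      0.      0.      1.    ]] [-1.3756  0.3132  0.0461  1.3036  0.      1.4312] [ 0.0577 -0.7783  0.9241]
[] [[319.5 239.5]]
```

View pics/w1.png

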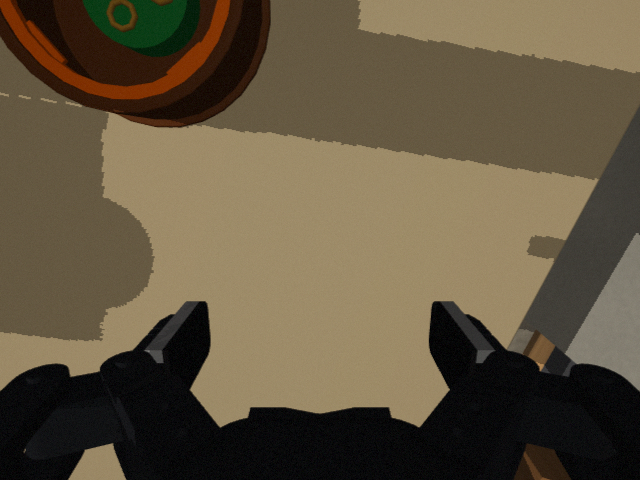

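The arm did not move because every row needs all three keys. This picture only shows the brown pot at the upper left and the fingers below. Sending the move again.

>>> {"method": "jog_arm", "body": {"moves": [{"slide": [40, -13, 0], "fingers": 0, "angular": [0, 0, 0]}, {"slide": [80, -26, 0], "fingers": 0, "angular": [0, 0, 0]}, {"slide": [120, -39, 0], "fingers": 0, "angular": [0, 0, 0]}, {"slide": [160, -52, 0], "fingers": 0, "angular": [0, 0, 0]}, {"slide": [200, -65, 0], "fingers": 0, "angular": [0, 0, 0]}, {"slide": [240, -78, 0], "fingers": 0, "angular": [0, 0, 0]}, {"slide": [280, -91, 0], "fingers": 0, "angular": [0, 0, 0]}, {"slide": [320, -104, 0], "fingers": 0, "angular": [0, 0, 0]}, {"slide": [360, -117, 0], "fingers": 0, "angular": [0, 0, 0]}, {"slide": [400, -130, 0], "fingers": 0, "angular": [0, 0, 0]}]}}

```text
clock: 1.78
tcp_pos: [0.5223, -0.2897, 0.2425]
orientation: [0.0, 0.986, 0.167, 0.0]
wrist_force: [0.4, -1.4, -0.2]
finger_gap: 0.0856
grip_force: 0.0
```

>>> {"method": "jog_arm", "body": {"moves": [{"slide": [7, -1, 0], "fingers": 0, "angular": [0, 0, 0]}, {"slide": [7, -1, 0], "fingers": 0, "angular": [0, 0, 0]}, {"slide": [7, -1, 0], "fingers": 0, "angular": [0, 0, 0]}]}}

```text
clock: 2.03
tcp_pos: [0.5271, -0.2878, 0.242]
orientation: [0.0, 0.986, 0.167, -0.0]
wrist_force: [-0.3, 0.0, 0.3]
finger_gap: 0.0855
grip_force: 0.0
```

```bash
python3 - <<'E'
from h import *
p,C,T,s=wrist();save(p,"w2.png")
print(s["clock"],T,s["joint_pos"],s["wrist_force"])
for r in tip_of("vent_grip",p)[:2]: print(r,atz(p,r["point"],.08,C))
m=cv2.inRange(cv2.cvtColor(p["color"],cv2.COLOR_RGB2HSV),(105,150,60),(125,255,255))
n,l,st,ce=cv2.connectedComponentsWithStats(m);print(st[1:],ce)
E
```

```text
2.0333 [[ 0.944   0.3298 -0.0009  0.5271]
 [ 0.3298 -0.944  -0.0002 -0.2878]
 [-0.0009 -0.0001 -1.      0.242 ]
 [ 0.      0.      0.      1.    ]] [-0.6331  0.3644  0.1181  1.325  -0.0007  2.1724] [-0.3304  0.0141  0.2619]
{'point': [310.2, 220.7], 'p': 0.66} [ 0.5313 -0.2779  0.08  ]
[[ 288  190   48   58 1857]] [[319.5516 239.6473]
 [311.0108 215.2795]]
```

View pics/w2.png

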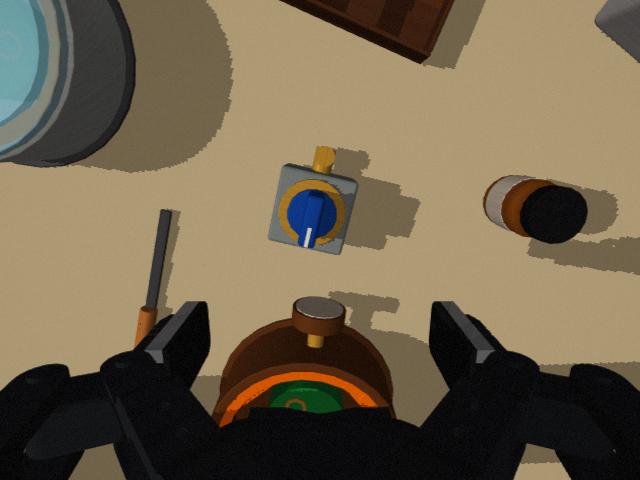

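The wrist picture shows the knob bar's top running from about (316,192) to (307,247), where the white pointer is. The jar at (545,210) and the brown pot at (305,370) are clear of the grip. Joint 6 would pass its range turning clockwise from here, so I'll take the half-turned grasp.

```bash
python3 - <<'E'
from h import *
p,C,T,s=wrist()
m=cv2.inRange(cv2.cvtColor(p["color"],cv2.COLOR_RGB2HSV),(105,120,140),(125,255,255))
V=p["color"][:,:,2];print(np.percentile(V[200:240,290:335],[10,50,90]))
a,b=atz(p,(316.5,192),.091,C),atz(p,(307,247),.091,C);c=(a+b)/2
print(a,b,np.linalg.norm(a-b),c)
d=T[:3,:3].T@(a-b);print("angle in tool deg",np.degrees(np.arctan2(d[1],d[0])))
print("slide",1000*T[:3,:3].T@(c-T[:3,3]))
E
```

```text
[ 37. 123. 138.]
[ 0.5552 -0.2759  0.091 ] [ 0.5115 -0.283   0.091 ] 0.04429403365849514 [ 0.5334 -0.2794  0.091 ]
angle in tool deg 9.90537771339918
slide [ 10.0805  -6.5599 151.2316]
```

>>> {"method": "jog_arm", "body": {"moves": [{"slide": [0, 0, 0], "fingers": 0, "angular": [0, 0, -7]}, {"slide": [0, 0, 0], "fingers": 0, "angular": [0, 0, -14]}, {"slide": [0, 0, 0], "fingers": 0, "angular": [0, 0, -21]}, {"slide": [0, 0, 0], "fingers": 0, "angular": [0, 0, -28]}, {"slide": [0, 0, 0], "fingers": 0, "angular": [0, 0, -35]}, {"slide": [0, 0, 0], "fingers": 0, "angular": [0, 0, -42]}, {"slide": [0, 0, 0], "fingers": 0, "angular": [0, 0, -49]}, {"slide": [0, 0, 0], "fingers": 0, "angular": [0, 0, -56]}, {"slide": [0, 0, 0], "fingers": 0, "angular": [0, 0, -63]}, {"slide": [0, 0, 0], "fingers": 0, "angular": [0, 0, -70]}]}}

```text
clock: 3.02
tcp_pos: [0.5258, -0.2895, 0.2426]
orientation: [0.0, 0.711, 0.703, -0.0]
wrist_force: [0.4, -0.6, 0.9]
finger_gap: 0.0856
grip_force: 0.0
```

>>> {"method": "jog_arm", "body": {"moves": [{"slide": [0, 0, 0], "fingers": 0, "angular": [0, 0, -7]}, {"slide": [0, 0, 0], "fingers": 0, "angular": [0, 0, -14]}, {"slide": [0, 0, 0], "fingers": 0, "angular": [0, 0, -21]}, {"slide": [0, 0, 0], "fingers": 0, "angular": [0, 0, -28]}, {"slide": [0, 0, 0], "fingers": 0, "angular": [0, 0, -35]}, {"slide": [0, 0, 0], "fingers": 0, "angular": [0, 0, -42]}, {"slide": [0, 0, 0], "fingers": 0, "angular": [0, 0, -49]}, {"slide": [0, 0, 0], "fingers": 0, "angular": [0, 0, -56]}, {"slide": [0, 0, 0], "fingers": 0, "angular": [0, 0, -63]}, {"slide": [0, 0, 0], "fingers": 0, "angular": [0, 0, -70]}]}}

```text
clock: 3.85
tcp_pos: [0.5258, -0.2895, 0.2426]
orientation: [0.0, 0.179, 0.984, -0.0]
wrist_force: [-0.1, 0.2, 1.0]
finger_gap: 0.0855
grip_force: 0.0
```

>>> {"method": "jog_arm", "body": {"moves": [{"slide": [0, 0, 0], "fingers": 0, "angular": [0, 0, -7]}, {"slide": [0, 0, 0], "fingers": 0, "angular": [0, 0, -14]}, {"slide": [0, 0, 0], "fingers": 0, "angular": [0, 0, -21]}, {"slide": [0, 0, 0], "fingers": 0, "angular": [0, 0, -28]}, {"slide": [0, 0, 0], "fingers": 0, "angular": [0, 0, -35]}, {"slide": [0, 0, 0], "fingers": 0, "angular": [0, 0, -40]}, {"slide": [0, 0, 0], "fingers": 0, "angular": [0, 0, -40]}, {"slide": [0, 0, 0], "fingers": 0, "angular": [0, 0, -40]}]}}

```text
clock: 4.52
tcp_pos: [0.5262, -0.2891, 0.2425]
orientation: [0.0, -0.164, 0.986, -0.0]
wrist_force: [0.1, -0.5, 0.1]
finger_gap: 0.0852
grip_force: 0.0
```

```bash
python3 - <<'E'
from h import *
p,C,T,s=wrist();save(p,"w3.png")
print(s["clock"],T,s["joint_pos"])
for r in tip_of("vent_grip",p)[:2]: print(r,atz(p,r["point"],.08,C))
for c in("scene","side"):
  q=read_camera(c)
  for r in tip_of("vent_grip",q)[:1]: print(c,atz(q,r["point"],.08))
im=np.ascontiguousarray(p["color"][:,:,::-1])
E
```

```text
4.5167 [[-0.946  -0.3241  0.0001  0.5262]
 [-0.3241  0.946  -0.0003 -0.2891]
 [ 0.     -0.0003 -1.      0.2425]
 [ 0.      0.      0.      1.    ]] [-0.636   0.3633  0.1176  1.3249 -0.0002 -0.966 ]
{'point': [328.1, 237.3], 'p': 0.77} [ 0.5312 -0.279   0.08  ]
scene [ 0.5351 -0.2838  0.08  ]
side [ 0.5285 -0.2867  0.08  ]
```

View pics/w3.png

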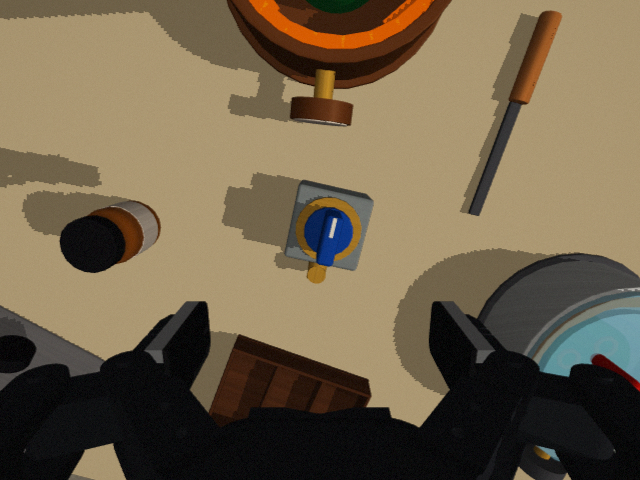

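In the half-turned view the bar runs from (335,211) to (324,264), leaning about 10° from tool x. Next I'll align with it and go partway down.

>>> {"method": "jog_arm", "body": {"moves": [{"slide": [-4, 3, 20], "fingers": 0, "angular": [0, 0, 5]}, {"slide": [-8, 7, 50], "fingers": 0, "angular": [0, 0, 10]}, {"slide": [-8, 7, 80], "fingers": 0, "angular": [0, 0, 10]}, {"slide": [-8, 7, 90], "fingers": 0, "angular": [0, 0, 10]}, {"slide": [-8, 7, 90], "fingers": 0, "angular": [0, 0, 10]}, {"slide": [-8, 7, 90], "fingers": 0, "angular": [0, 0, 10]}]}}

```text
clock: 5.32
tcp_pos: [0.5324, -0.2788, 0.1526]
orientation: [-0.0, -0.08, 0.997, 0.0]
wrist_force: [0.3, 0.1, -0.5]
finger_gap: 0.0858
grip_force: 0.0
```

```bash
python3 - <<'E'
from h import *
p,C,T,s=wrist();save(p,"w4.png")
print(s["clock"],T,s["joint_pos"])
for r in tip_of("vent_grip",p)[:2]: print(r,atz(p,r["point"],.08,C))
m=cv2.inRange(cv2.cvtColor(p["color"],cv2.COLOR_RGB2HSV),(105,150,60),(125,255,255))
n,l,st,ce=cv2.connectedComponentsWithStats(m);print(st[1:],ce)
E
```

```text
5.3167 [[-0.9872 -0.1597 -0.0006  0.5324]
 [-0.1597  0.9872  0.0003 -0.2788]
 [ 0.0005  0.0004 -1.      0.1526]
 [ 0.      0.      0.      1.    ]] [-0.6159  0.4022 -0.0478  1.1215 -0.0001 -0.7763]
{'point': [322.7, 264.4], 'p': 0.85} [ 0.5332 -0.2758  0.08  ]
[[ 286  217   67   84 3353]
 [ 327  224    1    1    1]] [[319.5038 239.3186]
 [319.1515 255.9448]
 [327.     224.    ]]
```

View pics/w4.png

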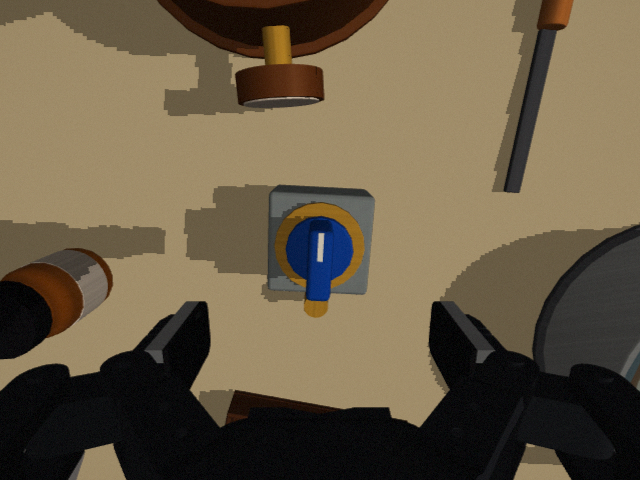

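The bar runs from (320,219) to (318,300), centred between the pads (columns 209 and 430) and aligned. Going down and closing on it.

>>> {"method": "jog_arm", "body": {"moves": [{"slide": [0, 1, 30], "fingers": 0, "angular": [0, 0, 2]}, {"slide": [0, 1, 60], "fingers": 0.3, "angular": [0, 0, 2]}, {"slide": [0, 1, 78], "fingers": 0.5, "angular": [0, 0, 2]}, {"slide": [0, 1, 78], "fingers": 0.6, "angular": [0, 0, 2]}, {"slide": [0, 1, 78], "fingers": 1, "angular": [0, 0, 2]}, {"slide": [0, 1, 78], "fingers": 1, "angular": [0, 0, 2]}, {"slide": [0, 1, 78], "fingers": 1, "angular": [0, 0, 2]}, {"slide": [0, 1, 78], "fingers": 1, "angular": [0, 0, 2]}], "squeeze": 35}}

```text
clock: 6.08
tcp_pos: [0.5338, -0.2788, 0.077]
orientation: [0.002, -0.062, 0.998, -0.001]
wrist_force: [0.3, 2.2, 6.5]
finger_gap: 0.0133
grip_force: 37.2
```

>>> {"method": "jog_arm", "body": {"moves": [{"slide": [0, 0, 0], "fingers": 1, "angular": [0, 0, 0]}, {"slide": [0, 0, 0], "fingers": 1, "angular": [0, 0, 0]}, {"slide": [0, 0, 0], "fingers": 1, "angular": [0, 0, 0]}]}}

```text
clock: 6.33
tcp_pos: [0.5338, -0.2788, 0.077]
orientation: [0.002, -0.062, 0.998, -0.001]
wrist_force: [0.4, 0.9, 6.6]
finger_gap: 0.0132
grip_force: 37.3
```

>>> {"method": "jog_arm", "body": {"moves": [{"slide": [0, 0, -2], "fingers": 1, "angular": [0, 0, 7]}, {"slide": [0, 0, -2], "fingers": 1, "angular": [0, 0, 14]}, {"slide": [0, 0, -2], "fingers": 1, "angular": [0, 0, 21]}, {"slide": [0, 0, -2], "fingers": 1, "angular": [0, 0, 28]}, {"slide": [0, 0, -2], "fingers": 1, "angular": [0, 0, 35]}, {"slide": [0, 0, -2], "fingers": 1, "angular": [0, 0, 42]}, {"slide": [0, 0, -2], "fingers": 1, "angular": [0, 0, 49]}, {"slide": [0, 0, -2], "fingers": 1, "angular": [0, 0, 56]}, {"slide": [0, 0, -2], "fingers": 1, "angular": [0, 0, 63]}, {"slide": [0, 0, -2], "fingers": 1, "angular": [0, 0, 67]}]}}

```text
clock: 7.17
tcp_pos: [0.5327, -0.2807, 0.0771]
orientation: [0.002, 0.502, 0.865, -0.002]
wrist_force: [-0.5, -7.3, -5.2]
finger_gap: 0.0133
grip_force: 36.1
```

```bash
python3 - <<'E'
from h import *
T,s=tool();print(s["clock"],s["wrist_force"],s["ft_torque"],s["joint_pos"],np.degrees(np.arctan2(T[1,0],T[0,0])),s["finger_gap"])
E
```

```text
7.1667 [-0.5304 -7.2777 -5.1861] [-1.5878  0.1566  0.1306] [-0.6161  0.4578 -0.1591  0.95   -0.0041  0.4346] 119.79847820160467 0.013258688755788322
```

>>> {"method": "jog_arm", "body": {"moves": [{"slide": [0, 0, 0], "fingers": 1, "angular": [0, 0, 2]}, {"slide": [0, 0, 0], "fingers": 1, "angular": [0, 0, 3]}, {"slide": [0, 0, 0], "fingers": 1, "angular": [0, 0, 3]}, {"slide": [0, 0, 0], "fingers": 1, "angular": [0, 0, 3]}]}}

```text
clock: 7.5
tcp_pos: [0.5327, -0.2807, 0.0771]
orientation: [0.002, 0.521, 0.853, -0.002]
wrist_force: [-0.8, -8.0, -4.2]
finger_gap: 0.0132
grip_force: 36.3
```

```bash
python3 - <<'E'
from h import *
p,C,T,s=wrist();print(s["clock"],s["wrist_force"],s["ft_torque"],np.degrees(np.arctan2(T[1,0],T[0,0])),s["finger_gap"])
cv2.imwrite("pics/w5.png",cv2.resize(p["color"][200:460,180:460,::-1],None,fx=2,fy=2))
E
```

```text
7.5 [-0.8421 -8.0374 -4.2439] [-1.5119  0.07    0.3406] 117.1440960382017 0.013241254738281564
```

View pics/w5.png

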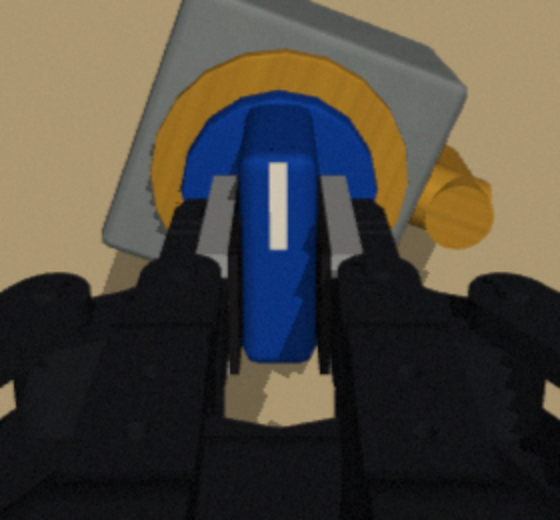

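The bar sits upright between the pads. Torque rose from 0.13 to 0.34 N m, so the knob is at its stop. Letting go, then rising straight up.

>>> {"method": "jog_arm", "body": {"moves": [{"slide": [0, 0, 0], "fingers": 0, "angular": [0, 0, 0]}, {"slide": [0, 0, 0], "fingers": 0, "angular": [0, 0, 0]}, {"slide": [0, 0, 0], "fingers": 0, "angular": [0, 0, 0]}, {"slide": [0, 0, 0], "fingers": 0, "angular": [0, 0, 0]}, {"slide": [0, 0, 0], "fingers": 0, "angular": [0, 0, 0]}, {"slide": [0, 0, -20], "fingers": 0, "angular": [0, 0, 0]}, {"slide": [0, 0, -60], "fingers": 0, "angular": [0, 0, 0]}, {"slide": [0, 0, -100], "fingers": 0, "angular": [0, 0, 0]}, {"slide": [0, 0, -140], "fingers": 0, "angular": [0, 0, 0]}, {"slide": [0, 0, -170], "fingers": 0, "angular": [0, 0, 0]}]}}

```text
clock: 8.38
tcp_pos: [0.5327, -0.2778, 0.2501]
orientation: [0.002, 0.521, 0.854, -0.0]
wrist_force: [0.4, -0.6, -0.3]
finger_gap: 0.0855
grip_force: 0.0
```

```bash
python3 - <<'E'
from h import *
T,s=tool();p=read_camera("side");q=read_camera("scene")
print(s["clock"],s["joint_pos"],s["finger_gap"],T)
m=cv2.inRange(cv2.cvtColor(p["color"],cv2.COLOR_RGB2HSV),(105,150,60),(125,255,255))
print([x for x in cv2.connectedComponentsWithStats(m)[2][1:].tolist() if x[4]>20],"at rest was [376,175,16,21,248]")
a,b=atz(p,(267.5,231.5),.125),atz(p,(304.5,222),.125);c=(a+b)/2
print(a,b,np.degrees(np.arctan2(*(b-a)[1::-1])),np.linalg.norm(a-b))
print("center",c,"slide",1000*T[:3,:3].T@(c-T[:3,3]))
d=T[:3,:3].T@(b-a);print("bar angle in tool",np.degrees(np.arctan2(d[1],d[0])))
for n,i in(("side",p),("scene",q)):
  for r in tip_of("lid_bar",i)[:1]+[]: print(n,r,atz(i,r["point"],.125))
E
```

```text
8.3833 [-0.6143  0.3599  0.1312  1.3388  0.0001  0.4817] 0.08550045795990797 [[-0.4572  0.8894  0.0027  0.5327]
 [ 0.8894  0.4572 -0.0019 -0.2778]
 [-0.0029  0.0016 -1.      0.2501]
 [ 0.      0.      0.      1.    ]]
[[376, 175, 16, 21, 248]] at rest was [376,175,16,21,248]
[0.5957 0.0476 0.125 ] [ 0.5562 -0.0261  0.125 ] -118.20717373087403 0.08358694171229053
center [0.5759 0.0108 0.125 ] slide [237.2553 170.1749 124.69  ]
bar angle in tool -124.58838508711794
side {'point': [285.5, 226.4], 'p': 0.94} [0.5776 0.011  0.125 ]
scene {'point': [325.6, 255.7], 'p': 0.68} [0.5862 0.0175 0.125 ]
```

The knob is back exactly as at the start: the blue blob is the same in side. The red bar's yaw is about 62°, so I'll move over it while turning +55°.

>>> {"method": "jog_arm", "body": {"moves": [{"slide": [27, 19, 0], "fingers": 0, "angular": [0, 0, 6.5]}, {"slide": [54, 38, 0], "fingers": 0, "angular": [0, 0, 13]}, {"slide": [81, 57, 0], "fingers": 0, "angular": [0, 0, 19.5]}, {"slide": [108, 76, 0], "fingers": 0, "angular": [0, 0, 26]}, {"slide": [135, 95, 0], "fingers": 0, "angular": [0, 0, 32.5]}, {"slide": [162, 114, 0], "fingers": 0, "angular": [0, 0, 39]}, {"slide": [189, 133, 0], "fingers": 0, "angular": [0, 0, 45.5]}, {"slide": [216, 152, 0], "fingers": 0, "angular": [0, 0, 52]}, {"slide": [237, 171, 0], "fingers": 0, "angular": [0, 0, 55]}, {"slide": [237, 171, 0], "fingers": 0, "angular": [0, 0, 55]}]}}

```text
clock: 9.42
tcp_pos: [0.5755, 0.0159, 0.2441]
orientation: [-0.002, 0.855, 0.518, -0.001]
wrist_force: [-0.2, -1.0, 0.5]
finger_gap: 0.0855
grip_force: 0.0
```

>>> {"method": "jog_arm", "body": {"moves": [{"slide": [0, 0, 0], "fingers": 0, "angular": [0, 0, 0]}, {"slide": [0, 0, 0], "fingers": 0, "angular": [0, 0, 0]}, {"slide": [0, 0, 0], "fingers": 0, "angular": [0, 0, 0]}]}}

```text
clock: 9.67
tcp_pos: [0.5756, 0.0103, 0.2453]
orientation: [-0.0, 0.857, 0.516, -0.001]
wrist_force: [0.1, -1.0, 0.5]
finger_gap: 0.086
grip_force: 0.0
```

```bash
python3 - <<'E'
from h import *
p,C,T,s=wrist();save(p,"w6.png")
print(s["clock"],T,s["joint_pos"])
for t,z in(("lid_bar",.125),("chamber_mouth",.08),("lid",.08)):
  for r in tip_of(t,p)[:2]: print(t,r,atz(p,r["point"],z,C))
h=cv2.cvtColor(p["color"],cv2.COLOR_RGB2HSV)
m=cv2.inRange(h,(0,190,90),(5,255,255))|cv2.inRange(h,(174,190,90),(180,255,255))
n,l,st,ce=cv2.connectedComponentsWithStats(m);i=1+st[1:,4].argmax();print(st[i],ce[i],cv2.minAreaRect(np.argwhere(l==i)[:,::-1].astype(np.float32)))
E
```

```text
9.6667 [[ 0.4672  0.8841 -0.0018  0.5756]
 [ 0.8841 -0.4672 -0.0002  0.0103]
 [-0.001  -0.0015 -1.      0.2453]
 [ 0.      0.      0.      1.    ]] [-0.1214  0.3152  0.0562  1.3135 -0.0004  1.9355]
lid_bar {'point': [317.4, 234.3], 'p': 0.9} [0.5772 0.0166 0.125 ]
lid {'point': [318.8, 221.1], 'p': 0.61} [0.578  0.0163 0.08  ]
[ 307  163   16  134 1878] [314.8647 229.1246] ((314.4999694824219, 229.49996948242188), (132.99996948242188, 14.999998092651367), 90.0)
```

View pics/w6.png

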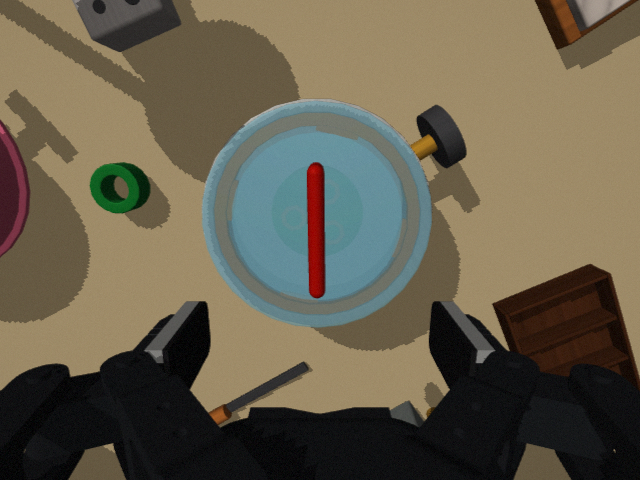

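The wrist view shows the red bar straight along tool x, from (316,163) to (316,297), centred about 3.5 px left of the pads' middle. The tape (120,187) and file (265,395) stay clear of the fingers. Going down and gripping.

>>> {"method": "jog_arm", "body": {"moves": [{"slide": [4, -1, 30], "fingers": 0, "angular": [0, 0, 0]}, {"slide": [8, -2, 65], "fingers": 0, "angular": [0, 0, 0]}, {"slide": [8, -2, 95], "fingers": 0, "angular": [0, 0, 0]}, {"slide": [8, -2, 115], "fingers": 0.3, "angular": [0, 0, 0]}, {"slide": [8, -2, 127], "fingers": 0.5, "angular": [0, 0, 0]}, {"slide": [8, -2, 127], "fingers": 0.6, "angular": [0, 0, 0]}, {"slide": [8, -2, 127], "fingers": 0.7, "angular": [0, 0, 0]}, {"slide": [8, -2, 127], "fingers": 1, "angular": [0, 0, 0]}, {"slide": [8, -2, 127], "fingers": 1, "angular": [0, 0, 0]}, {"slide": [8, -2, 127], "fingers": 1, "angular": [0, 0, 0]}], "squeeze": 80}}

```text
clock: 10.7
tcp_pos: [0.5779, 0.0194, 0.121]
orientation: [-0.0, 0.856, 0.517, 0.0]
wrist_force: [-4.0, 1.4, 5.4]
finger_gap: 0.0095
grip_force: 78.1
```

>>> {"method": "jog_arm", "body": {"moves": [{"slide": [0, 0, 0], "fingers": 1, "angular": [0, 0, 0]}, {"slide": [0, 0, 0], "fingers": 1, "angular": [0, 0, 0]}, {"slide": [0, 0, 0], "fingers": 1, "angular": [0, 0, 0]}]}}

```text
clock: 10.95
tcp_pos: [0.5779, 0.0194, 0.121]
orientation: [0.0, 0.856, 0.517, 0.0]
wrist_force: [-4.0, 0.7, 5.1]
finger_gap: 0.0094
grip_force: 78.1
```

>>> {"method": "jog_arm", "body": {"moves": [{"slide": [0, 0, -1], "fingers": 1, "angular": [0, 0, 0]}, {"slide": [0, 0, -2], "fingers": 1, "angular": [0, 0, 0]}, {"slide": [0, 0, -3], "fingers": 1, "angular": [0, 0, 0]}, {"slide": [0, 0, -4], "fingers": 1, "angular": [0, 0, 0]}, {"slide": [0, 0, -5], "fingers": 1, "angular": [0, 0, 0]}, {"slide": [0, 0, -6], "fingers": 1, "angular": [0, 0, 0]}, {"slide": [0, 0, -6], "fingers": 1, "angular": [0, 0, 0]}]}}

```text
clock: 11.53
tcp_pos: [0.579, 0.019, 0.126]
orientation: [0.001, 0.856, 0.516, 0.001]
wrist_force: [0.8, -1.5, -3.2]
finger_gap: 0.0092
grip_force: 78.9
```

>>> {"method": "jog_arm", "body": {"moves": [{"slide": [0, 0, -2], "fingers": 1, "angular": [0, 0, 0]}, {"slide": [0, 0, -4], "fingers": 1, "angular": [0, 0, 0]}, {"slide": [0, 0, -6], "fingers": 1, "angular": [0, 0, 0]}, {"slide": [0, 0, -8], "fingers": 1, "angular": [0, 0, 0]}, {"slide": [0, 0, -8], "fingers": 1, "angular": [0, 0, 0]}, {"slide": [0, 0, -8], "fingers": 1, "angular": [0, 0, 0]}]}}

```text
clock: 12.03
tcp_pos: [0.5783, 0.0191, 0.1338]
orientation: [0.0, 0.856, 0.516, 0.0]
wrist_force: [-0.1, 0.6, -3.4]
finger_gap: 0.0095
grip_force: 78.9
```

```bash
python3 - <<'E'
from h import *
p=read_camera("side");q=read_camera("scene");T,s=tool();print(s["clock"],s["wrist_force"],s["ft_torque"],s["finger_gap"],T[2,3])
a=cv2.resize(p["color"][170:300,220:360,::-1],(400,371));b=cv2.resize(q["color"][210:335,260:395,::-1],(400,371))
cv2.imwrite("pics/f.png",np.hstack([a,b]))
E
```

```text
12.1333 [ 1.6557 -0.7083 -4.468 ] [-0.0026 -0.0371  0.0273] 0.00918736454216593 0.1333107043381874
```

View pics/f.png

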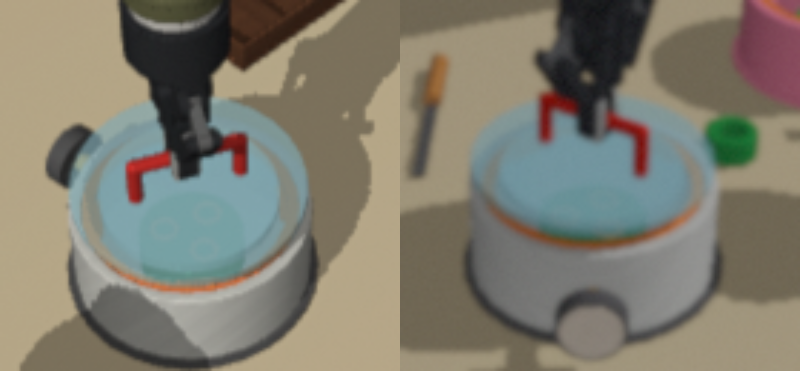

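The lid is free and level: the orange seal shows beneath it, and the pads hold the red bar mid-span. It is raised about 12 mm, so I'll go up another 13 mm slowly.

>>> {"method": "jog_arm", "body": {"moves": [{"slide": [0, 0, -3], "fingers": 1, "angular": [0, 0, 0]}, {"slide": [0, 0, -6], "fingers": 1, "angular": [0, 0, 0]}, {"slide": [0, 0, -9], "fingers": 1, "angular": [0, 0, 0]}, {"slide": [0, 0, -12], "fingers": 1, "angular": [0, 0, 0]}, {"slide": [0, 0, -13], "fingers": 1, "angular": [0, 0, 0]}, {"slide": [0, 0, -13], "fingers": 1, "angular": [0, 0, 0]}, {"slide": [0, 0, -13], "fingers": 1, "angular": [0, 0, 0]}, {"slide": [0, 0, -13], "fingers": 1, "angular": [0, 0, 0]}, {"slide": [0, 0, -13], "fingers": 1, "angular": [0, 0, 0]}, {"slide": [0, 0, -13], "fingers": 1, "angular": [0, 0, 0]}]}}

```text
clock: 12.97
tcp_pos: [0.5779, 0.0192, 0.1461]
orientation: [-0.0, 0.856, 0.516, -0.0]
wrist_force: [0.2, -0.3, -3.8]
finger_gap: 0.0092
grip_force: 78.9
```

```bash
python3 - <<'E'
from h import *
p=read_camera("side");q=read_camera("scene");T,s=tool();print(s["clock"],s["wrist_force"],s["ft_torque"],s["finger_gap"],T[:3,3])
# triangulated bar position from the two fixed cameras
O=[]
for i in(p,q):
  r=tip_of("lid_bar",i)[0];print(r);O.append(ray(i,r["point"]))
A=np.zeros((3,3));y=np.zeros(3)
for o,d in O:
  d=d/np.linalg.norm(d);P=np.eye(3)-np.outer(d,d);A+=P;y+=P@o
print(np.linalg.solve(A,y))
h=cv2.cvtColor(p["color"],cv2.COLOR_RGB2HSV)
m=cv2.inRange(h,(0,190,110),(5,255,255))|cv2.inRange(h,(174,190,110),(180,255,255))
print([x for x in cv2.connectedComponentsWithStats(m)[2][1:].tolist() if x[4]>10])
a,b=(np.linalg.inv(np.array(p["world_from_camera"]))@np.r_[.578,.017,z,1] for z in(.125,.15))
f=240/np.tan(np.radians(p["fovy"])/2);print("25mm = px rows",f*(b[1]/b[2]-a[1]/a[2]))
E
```

```text
13.0667 [ 0.1407  0.274  -3.9685] [ 0.0306  0.0395 -0.0532] 0.008923373792905396 [0.578  0.0192 0.1462]
{'point': [285.9, 220.5], 'p': 0.71}
{'point': [324.2, 243.6], 'p': 0.64}
[0.5738 0.013  0.1483]
[[299, 214, 7, 4, 20], [265, 220, 14, 17, 85], [302, 220, 4, 7, 25]]
25mm = px rows -7.704965526441348
```

```bash
python3 -c "
from workcell import *
print(hand_in())"
```

```text
the job is handed in; nothing more can be done
None
```

I turned the vent knob to its stop and let it spring back. The lid then came free and was handed in held level and still, raised about 23–25 mm over the chamber, at about 13 s of the 54 s; no verdict came back.

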